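Make up two hand-unit repair kits in their foam trays

TASK

Make up the two repair kits from the parts lying along the front of the desk. Power kit, in the tray with the two oblong cut-outs: lay the battery pack flat in the wider cut-out and the strip of screwdriver bits upright in the narrower one. Button kit, in the tray with the two round cut-outs: stand the parts tub in the larger hole and the loupe, wide end down, in the smaller one, and drop the small button cap into the tub so that it cannot get lost; everything must sit right down in its cut-out and be left there.

Things in the scene. Friction and masses are not known exactly. Their poses are not given: they have to be found in the camera images.
- tray_long: kit tray with two oblong cut-outs: black, dark foam, 124 x 132 mm, 14 mm high, fixed; origin at the centre of its underside, z up. Cut-outs run along tray x, 7 mm deep (pale floor 7 mm above desk). Wider one (battery pack): 102 mm in x, 50 mm in y, centre x 0, y +29 mm. Narrower one (bit strip): 102 mm in x, 40 mm in y, centre x 0, y -34 mm. Blank white card between them
- tray_round: kit tray with two round cut-outs: black, dark foam, 98 x 166 mm, 14 mm high, fixed; origin at the centre of its underside, z up. Holes 7 mm deep (pale floor 7 mm above desk). Larger hole (parts tub): 66 mm diameter, centre x 0, y +36 mm. Smaller hole (loupe): 56 mm diameter, centre x 0, y -38 mm. Small blank white card at its -x edge
- battery_pack: flat white lithium battery pack with a stub of thin leads at its +x end: 86 mm along x with leads, 34 mm along y, 9 mm thick, 60 g; origin at the centre of the underside of the whole 86 mm. Only x from -43 to +7 mm is solid: grip across the 34 mm width near x = -18 mm. Either way round will do in its cut-out
- bit_strip: strip-shaped holder with upright screwdriver bits: 88 mm along its y, 24 mm wide along x, solid base 14 mm high, bits to 38 mm (not solid above 14 mm), about 110 g; origin at the centre of its underside, z up. Grip the base across its 24 mm width at y = 0. Either way round will do
- parts_tub: blue open round plastic tub with a few tiny screws on its bottom: 58 mm across the rim, about 46 mm across the foot, 31 mm high, wall about 3 mm, floor 2 mm thick (the screws are not solid), about 60 g; origin at the centre of its underside, z up. Grip it across the outside or by the wall
- loupe: black eye loupe standing on its wide end, 40 mm diameter at the foot, 32 mm high, about 50 g; origin at the centre of its underside, z up
- button_cap: small white round push-button cap of about 21 mm diameter, 9 mm high, lying flange down, about 12 g; origin at the centre of its underside, z up
Mind the look-alikes: they are no part of the job. Leave any pink or purple look-alike of the loupe alone.

How it is judged:
By the outcome, as a careful person would: the job done as asked, in the order asked, and still so for the second after the job is handed in, with the robot touching nothing.
It also fails if it takes over 106 s, if anything falls off the work surface, if the arm or the gripper's body presses on something with over 40 N, if the wrist force passes 120 N, or if a joint passes its speed limit or range.

ROBOT

A 6-joint arm with a two-finger parallel gripper is mounted at the origin on a cart in front of the work surface, level with it; the furniture and walls round the work are solid. World frame = base frame: x ahead of the robot, y to its left, z up, the work surface at z = 0. Lengths are in m, angles in rad, forces in N, time in s.
With the tool pointing down it reaches from about 0.375 to 0.975 m from the base axis. Payload 3.8 kg.
Tool frame: the origin (TCP) lies on the front face of the gripper's body, between the roots of the fingers; the fingertips stand 64 mm ahead of it and the grasp point (between the pads) lies 45 mm ahead of it; z points along the fingers, y is the line along which they close (so a half turn about z gives the same grasp; the last joint's range is limited). The gripper opens to 88 mm and grips with 3 to 60 N. Pads are 18 mm wide; open, the fingers measure 123 mm over their backs; the gripper's body (75 mm by 187 mm) begins 45 mm behind the grasp point.
Start: joints at [-1.144, 0.264, 1.604, -0, 1.274, -0.037], TCP at [0.302, -0.604, 0.303] pointing down, gripper open.
Joint ranges: [-2.63, 2.63], [-0.94, 2.18], [0.31, 2.57], [-1.31, 4.45], [0, 2.66], [-2.55, 2.55]. Speed limits (rad/s): [2.57, 2.57, 3.14, 3.14, 3.14, 3.14].

INTERFACE

Orientations are given as a unit quaternion [x, y, z, w].
In Python, from station import * gives the robot as it stands.
- The arm moves only by the tool play_rows, never from a script. Its argument "series" is one flat list of numbers, 7 for each row, row after row: the shift along the tool's x, y, z scaled (see below), then the turn, a rotation vector about the tool's x, y, z scaled (see below), then the finger opening in mm, from 0 to 88.1. In form: [x, y, z, wx, wy, wz, fingers, x, y, z, wx, wy, wz, fingers, ...]. A call has 1 to 20 rows; each row is the pose to reach, as a shift and turn from the pose commanded when the call began, along the tool's axes at that moment, turning the shorter way round; what a row does not reach only later rows make up. The controller multiplies each number of a shift by 750 mm and each number of a turn by pi rad. A row lasts 1/12 s, in which the tool goes at most 41.7 mm and 7.16 degrees, less where a joint would pass 70% of its speed; a pose out of reach is approached as far as the arm can. A call with a number of a shift or a turn outside -1 to 1 is refused whole. A call with a gripper value outside its range is refused whole. The fingers move at their own pace and stop on an object; "force" is the grip in N (left out, the last holds). Time passes only in rows, so rows that repeat a pose let the fingers close. It gives the time, the measured TCP pose, the force, the opening and the grip force at its end, in the units of the state.
- get_obs(): the state, without advancing time (a new reading comes with each control period).
- get_image(name): name is "scene" or "top" or "wrist"; returns a dict with "img" (420x560x3 uint8, red, green, blue), "mtx" (3x3 intrinsics, pixels), "k1" (the pictures are not rectified: a ray, as slopes to the right and down, at radius r is drawn at 1 + k1 r^2 times it, then the intrinsics apply), "xyz" and "orientation" of the camera in the world; the wrist camera has in their place "mount" (4x4, takes a point from camera to tool coordinates, whose origin is the TCP and whose axes are the flange's). Camera axes: x right, y up, looking along -z (the intrinsics and any distortion apply to the point x, -y, -z); pixel columns grow to the right and rows downward; lengths in m; the calibration is good to about 2 mm. A picture is of the moment at which its call begins: read the wrist's pose just before it. There is no depth.
- job_done(): hands the job in; it is judged then, once.
The state is a dict: "clock": time; "joints": joint angles; "joint_velocities": joint speeds; "tau": joint torques, N m; "ee_pos": TCP position; "tcp_rot": TCP orientation; "ft_force": force on the tool from outside, world axes, zero at the start; "ft_torque": the same for the moment, N m; "finger_gap": finger opening in m; "grip_force": force on a finger pad.
Only numpy, scipy, OpenCV 4.12 (cv2) and the standard library are available. Lean on these libraries where they do the work, as an engineer would, in place of code of your own. Each camera call takes 0.05 s, during which the arm holds its last target. There are 200 camera calls.

## Working session

There is one attempt and no reset: what is moved stays moved. The work goes in short steps, Python scripts to look and compute and a tool call to move; the robot and the scene stay as the last step left them, time stands still between calls to the robot, and variables do not carry over. Pictures are saved under pics/ and viewed, at most 14 in all, crops included, and the job is handed in when it is done.

Besides the shell and the picture viewer there is one more tool, called after "Emit:" in YAML: its name, and indented under it one key for each argument. play_rows: Moves the arm, as the interface text tells. Its arguments: {"type":"object","properties":{"series":{"type":"array","items":{"type":"number"}},"force":{"type":"number"}},"required":["series"]}

```bash
ls; mkdir -p pics; python3 - <<'E'
from station import *
import cv2
o=get_obs(); print(o)
for n in ["scene","top"]:
    d=get_image(n); cv2.imwrite(f"pics/{n}0.png",d["img"][:,:,::-1]); print(n,{k:d[k] for k in d if k!="img"})
d=get_image("wrist");print(d["mount"],d["mtx"],d["k1"])
E
```

```text
pics
{'clock': 0.0, 'joints': array([-1.14388275e+00,  2.64732430e-01,  1.60538051e+00,  8.01762968e-06,
        1.27372042e+00, -3.68866259e-02]), 'joint_velocities': array([-9.27462724e-04, -1.07791250e-03, -1.54106114e-05,  1.19133372e-03,
       -9.77380910e-05, -4.03203336e-04]), 'tau': array([-8.07740489e-04, -5.02116501e+01, -3.56877780e+01,  7.26762903e-02,
        2.95465020e-02, -1.61579096e-04]), 'ee_pos': array([ 0.30172892, -0.603159  ,  0.30139831]), 'tcp_rot': array([ 9.73231118e-01,  2.29825883e-01, -2.13342592e-04, -1.09985997e-03]), 'ft_force': array([-0.20869758,  0.70895278,  0.00798998]), 'ft_torque': array([ 0.0176061 ,  0.02523364, -0.0067179 ]), 'grip_force': 0.0, 'finger_gap': 0.08846422715655015}
scene {'mtx': array([[529.74533286,   0.        , 273.15880559],
       [  0.        , 529.74533286, 204.98600594],
       [  0.        ,   0.        ,   1.        ]]), 'k1': -0.09957453753886014, 'xyz': array([ 0.16311217, -0.87277064,  0.82871264]), 'orientation': array([ 0.38130149, -0.09772814, -0.2194147 ,  0.89270128])}
top {'mtx': array([[528.99030101,   0.        , 274.38543258],
       [  0.        , 528.99030101, 202.96136321],
       [  0.        ,   0.        ,   1.        ]]), 'k1': 0.00393626785514995, 'xyz': array([ 0.46599909, -0.14582706,  1.04901784]), 'orientation': array([-0.03040018,  0.02779075,  0.70981919, -0.70317865])}
[[-1.66919907e-04  9.62296405e-01  2.72002942e-01  6.96606611e-02]
 [ 9.99999382e-01 -1.38279887e-04  1.10287793e-03 -1.37225569e-03]
 [ 1.09890800e-03  2.72002958e-01 -9.62295788e-01 -8.25961373e-02]
 [ 0.00000000e+00  0.00000000e+00  0.00000000e+00  1.00000000e+00]] [[315.70801911   0.         284.61869366]
 [  0.         315.70801911 212.31490069]
 [  0.           0.           1.        ]] 0.013477756499814815
```

View pics/top0.png

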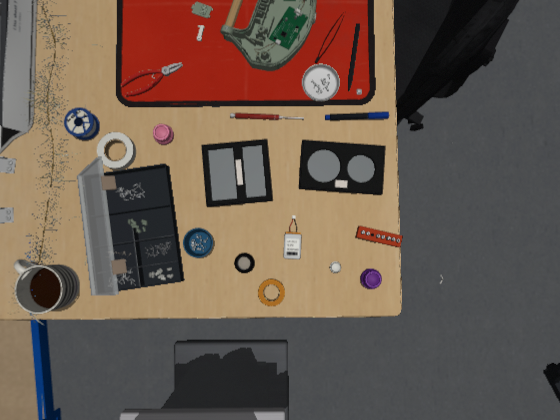

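View pics/scene0.png

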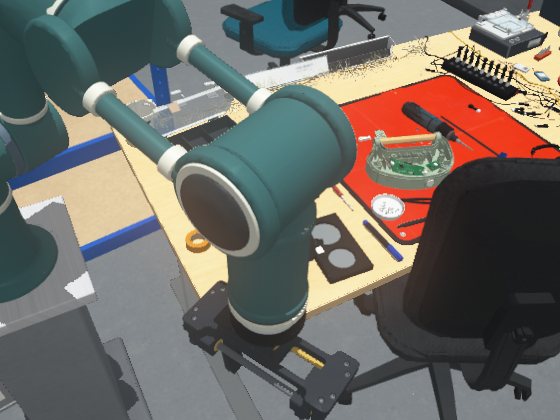

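The top view shows tray_long near px (237,173) and tray_round near (342,167). The parts are the tub (198,243), loupe (244,263), battery (292,240), cap (335,267) and bit strip (379,237). The purple loupe at (371,279) and the pink one at (163,133) are decoys.

```bash
cat > h.py <<'E'
from station import *
import cv2, numpy as np
from scipy.spatial.transform import Rotation as R
def cam(n):
    o=get_obs(); d=get_image(n)
    if n=="wrist":
        T=np.eye(4);T[:3,:3]=R.from_quat(o["tcp_rot"]).as_matrix();T[:3,3]=o["ee_pos"];T=T@d["mount"]
        d["Rm"],d["p"]=T[:3,:3],T[:3,3]
    else: d["Rm"],d["p"]=R.from_quat(d["orientation"]).as_matrix(),d["xyz"]
    return d
def pt(d,uv,z):
    """pixels (N,2) -> world points on plane z"""
    uv=np.asarray(uv,float).reshape(-1,1,2)
    s=cv2.undistortPoints(uv,d["mtx"],np.array([d["k1"],0,0,0.]))[:,0]
    r=np.c_[s[:,0],-s[:,1],-np.ones(len(s))]@d["Rm"].T
    return d["p"]+r*((z-d["p"][2])/r[:,2])[:,None]
def px(d,P):
    q=(np.atleast_2d(P)-d["p"])@d["Rm"]; s=np.c_[q[:,0],-q[:,1]]/-q[:,2:3]
    s*=1+d["k1"]*(s**2).sum(1,keepdims=True)
    return s@d["mtx"][:2,:2].T+d["mtx"][:2,2]
def go(x,y,z,yaw=None):
    """row for tool pointing down; yaw = world angle of closing axis (deg), mod 180; z = TCP height"""
    o=get_obs(); R0=R.from_quat(o["tcp_rot"]); Y=R0.as_matrix()[:,1]; c=np.degrees(np.arctan2(Y[1],Y[0]))
    t=c if yaw is None else c+(yaw-c+90)%180-90
    a=np.radians(t); y_=np.array([np.cos(a),np.sin(a),0]); z_=np.array([0,0,-1.]); M=np.c_[np.cross(y_,z_),y_,z_]
    s=R0.inv().apply(np.array([x,y,z])-o["ee_pos"])/.75; w=(R0.inv()*R.from_matrix(M)).as_rotvec()/np.pi
    print("row",np.round(np.r_[s,w],4).tolist(),"dist",np.linalg.norm(s)*.75,"turn",np.degrees(np.linalg.norm(w)*np.pi),"q6",o["joints"][5])
E
python3 - <<'E'
from h import *
d=cam("top")
for n,u,z in [("long",(237,173),.014),("round",(342,167),.014),("tub",(198,243),.031),("loupe",(244,263),.032),("bat",(292,245),.009),("cap",(335,267),.009),("strip",(379,237),.03),("purple",(371,279),.03),("edge",(398,200),0),("edge2",(300,318),0)]: print(n,pt(d,[u],z).round(3))
Y=R.from_quat(get_obs()["tcp_rot"]).as_matrix();print(Y.round(2))
go(.38,-.22,.3,90)
c=d["img"][120:300,170:410]
cv2.imwrite("pics/c1.png",cv2.resize(c,(800,600),interpolation=cv2.INTER_CUBIC)[:,:,::-1])
E
```

```text
long [[ 0.611 -0.069  0.014]]
round [[ 0.621 -0.276  0.014]]
tub [[0.474 0.005 0.031]]
loupe [[ 0.435 -0.083  0.032]]
bat [[ 0.469 -0.176  0.009]]
cap [[ 0.425 -0.26   0.009]]
strip [[ 0.483 -0.343  0.03 ]]
purple [[ 0.403 -0.325  0.03 ]]
edge [[ 0.556 -0.388  0.   ]]
edge2 [[ 0.327 -0.19   0.   ]]
[[ 0.89  0.45 -0.  ]
 [ 0.45 -0.89  0.  ]
 [ 0.   -0.   -1.  ]]
row [0.3219, -0.4105, 0.0031, -0.0004, 0.0001, 0.1476] dist 0.39127540753336926 turn 26.571927863716237 q6 -0.036876269074543826
```

View pics/c1.png

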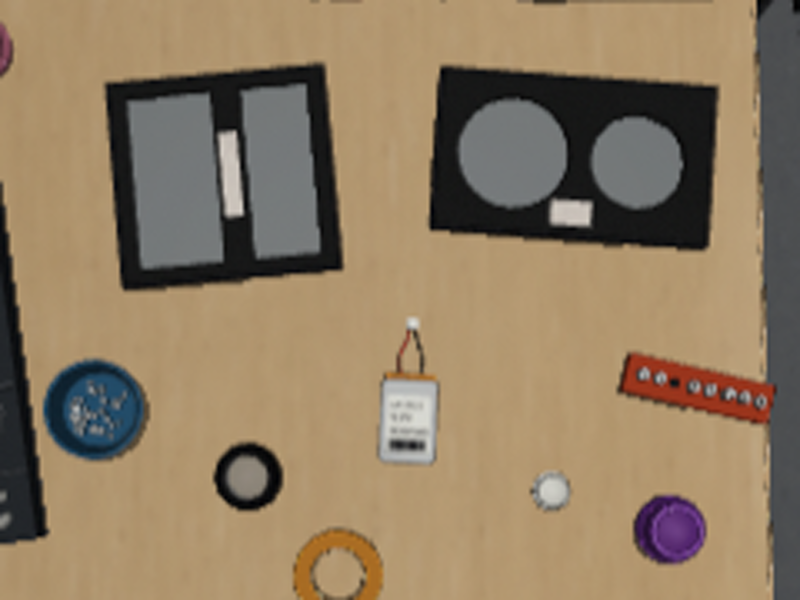

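The zoomed crop confirms the wider and larger cut-outs are on the left (+y), and the strip's right end is at the desk edge. Next is one wrist view covering everything.

```bash
python3 -c "
from h import *
go(.52,-.19,.30,90)"
```

```text
row [0.5067, -0.3628, 0.003, -0.0004, 0.0001, 0.1476] dist 0.46743324638013106 turn 26.571927863716237 q6 -0.036876269074543826
```

Emit:
play_rows:
  series: [0.507,-0.363,0.003,0,0,0.1476,88,0.507,-0.363,0.003,0,0,0.1476,88,0.507,-0.363,0.003,0,0,0.1476,88,0.507,-0.363,0.003,0,0,0.1476,88,0.507,-0.363,0.003,0,0,0.1476,88,0.507,-0.363,0.003,0,0,0.1476,88,0.507,-0.363,0.003,0,0,0.1476,88,0.507,-0.363,0.003,0,0,0.1476,88,0.507,-0.363,0.003,0,0,0.1476,88,0.507,-0.363,0.003,0,0,0.1476,88,0.507,-0.363,0.003,0,0,0.1476,88,0.507,-0.363,0.003,0,0,0.1476,88,0.507,-0.363,0.003,0,0,0.1476,88,0.507,-0.363,0.003,0,0,0.1476,88,0.507,-0.363,0.003,0,0,0.1476,88]

```text
clock: 1.45
ee_pos: [0.5197, -0.1911, 0.3003]
tcp_rot: [1.0, -0.0, -0.0, 0.0]
ft_force: [0.0, -0.7, 0.6]
finger_gap: 0.0879
grip_force: 0.0
```

```bash
python3 - <<'E'
from h import *
o=get_obs();print(o["clock"],o["ee_pos"],o["joint_velocities"].round(3))
d=cam("wrist");np.save("w1.npy",d,allow_pickle=True)
cv2.imwrite("pics/w1.png",d["img"][:,:,::-1])
E
```

```text
1.45 [ 0.51971813 -0.19113758  0.30030066] [-0.021 -0.001  0.     0.003  0.001  0.003]
```

View pics/w1.png

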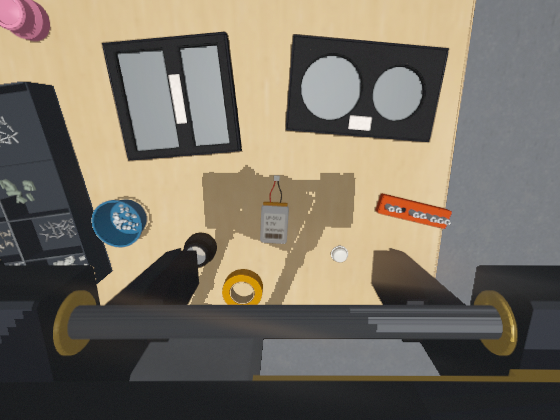

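The wrist view shows the trays at the top ((172,97) and (367,88)), the tub at (120,222), loupe at (200,250), battery at (275,222), cap at (340,254) and strip at (415,210).

```bash
cat > m.py <<'E'
from h import *
def blob(d,mask,seed,z,name):
    n,l,st,c=cv2.connectedComponentsWithStats(mask.astype(np.uint8),connectivity=8)
    ys,xs=np.nonzero(l); k=np.argmin((xs-seed[0])**2+(ys-seed[1])**2); i=l[ys[k],xs[k]]
    cs,_=cv2.findContours((l==i).astype(np.uint8),cv2.RETR_EXTERNAL,cv2.CHAIN_APPROX_NONE)
    cs=max(cs,key=cv2.contourArea)[:,0]
    P=pt(d,cv2.convexHull(cs)[:,0],z)[:,:2].astype(np.float32)*1000
    r=cv2.minAreaRect(P); e=cv2.fitEllipse(P) if len(P)>5 else None
    print(name,"rect",np.round(r[0],1),np.round(r[1],1),round(r[2],1),"| ell",e and (np.round(e[0],1),np.round(e[1],1)),"px",np.round(cs.mean(0)))
def masks(d):
    h=cv2.cvtColor(d["img"],cv2.COLOR_RGB2HSV).astype(int);H,S,V=h[...,0],h[...,1],h[...,2]
    return dict(dark=V<60,pale=(S<60)&(V>90),red=((H<8)|(H>172))&(S>150)&(V>60),blue=(H>90)&(H<115)&(S>100)&(V>40),white=(S<50)&(V>100))
E
python3 - <<'E'
from m import *
w=np.load("w1.npy",allow_pickle=True).item(); t=cam("top")
W=dict(long=(172,110),round=(367,60),lw=(145,97),ln=(205,97),rl=(330,88),rs=(397,92),strip=(393,205),tub=(100,225),bat=(275,225),cap=(340,254))
T=dict(long=(205,160),round=(310,150),lw=(222,175),ln=(258,170),rl=(324,165),rs=(361,168),strip=(370,239),tub=(188,243),bat=(292,245),cap=(335,267),loupe=(237,263))
spec=dict(long=("dark",.014),round=("dark",.014),lw=("pale",.007),ln=("pale",.007),rl=("pale",.007),rs=("pale",.007),strip=("red",.014),tub=("blue",.031),bat=("white",.009),cap=("white",.005),loupe=("dark",0))
for d,S,n in((w,W,"W"),(t,T,"T")):
    m=masks(d)
    for k,s in S.items(): blob(d,m[spec[k][0]],s,spec[k][1],n+" "+k)
E
```

```text
W long rect [602.2 -66.1] [2.1 0. ] 174.3 | ell None px [173. 110.]
W round rect [ 622.6 -276.2] [164.6  96.6] 85.2 | ell (array([ 621.7, -276. ]), array([116.6, 236.3])) px [365.  87.]
W lw rect [611.3 -44.8] [102.9  63. ] 4.4 | ell (array([610.5, -39.7]), array([ 76.4, 121.9])) px [153.  99.]
W ln rect [ 615.8 -101.2] [102.5  40. ] 4.7 | ell (array([ 615.6, -101.4]), array([ 61.2, 118.9])) px [205.  95.]
W rl rect [ 625.3 -240.5] [65.3 64.8] 0.8 | ell (array([ 625.4, -240.7]), array([65.8, 66.1])) px [330.  87.]
W rs rect [ 619.4 -314.9] [55.7 53.2] 6.9 | ell (array([ 619.4, -315. ]), array([54.5, 56. ])) px [397.  93.]
W strip rect [ 493.2 -319.1] [0. 0.] 0.0 | ell None px [392. 205.]
W tub rect [477.   4.] [55.9 62. ] 37.7 | ell (array([476.6,   3.9]), array([56.3, 64.2])) px [118. 221.]
W bat rect [ 466.8 -176.3] [33.7 48.6] 86.5 | ell (array([ 467.3, -175.6]), array([42.8, 59.6])) px [274. 224.]
W cap rect [ 425.6 -260. ] [22.5 20.7] 2.2 | ell (array([ 426.1, -260.2]), array([21.8, 23.4])) px [339. 254.]
T long rect [617.7 -76. ] [138.7 145.8] 4.7 | ell (array([748.1, -83.7]), 
[... 383 characters left out ...]
ne px [298. 136.]
T rs rect [ 554.7 -370.1] [665.1 848.2] 86.9 | ell (array([  966.6, -1747.9]), array([ 967.1, 3706.5])) px [437. 244.]
T strip rect [ 478.6 -369.3] [39.9 22.2] 76.9 | ell (array([ 478.2, -369.9]), array([23.4, 60.6])) px [393. 240.]
T tub rect [475.3   5.9] [54.6 53.9] 44.8 | ell (array([475.4,   5.9]), array([54.5, 55.8])) px [198. 242.]
T bat rect [ 466.9 -176.1] [27.5 43. ] 89.3 | ell (array([ 467.9, -177. ]), array([37.1, 48.2])) px [293. 247.]
T cap rect [ 426.1 -260. ] [19.6 21.5] 89.0 | ell (array([ 425.6, -259.8]), array([21.6, 22.2])) px [335. 267.]
T loupe rect [ 515.  -229.2] [223.7 381.1] 66.9 | ell (array([ 538.6, -226.6]), array([225.8, 635.2])) px [315. 201.]
```

```bash
python3 - <<'E'
from m import *
w=np.load("w1.npy",allow_pickle=True).item()
h=cv2.cvtColor(w["img"],cv2.COLOR_RGB2HSV).astype(int); print(h[203,386],h[217,440],h[190,420])
for m in (((h[...,0]<10)|(h[...,0]>170))&(h[...,1]>170),): 
  for z in (.014,.025,.038): blob(w,m,(386,205),z,"strip%g"%z)
i=w["img"][180:250,360:470]; cv2.imwrite("pics/s.png",cv2.resize(i,None,fx=6,fy=6)[:,:,::-1])
go(.467,-.176,.12,86.5)
go(.467,-.176,.0675,86.5)
E
```

```text
[  7 157 167] [  8  47 126] [ 19  73 223]
strip0.014 rect [ 485.9 -345. ] [89.6 24. ] 76.2 | ell (array([ 486.2, -344.9]), array([ 27.8, 121.4])) px [416. 212.]
strip0.025 rect [ 489.  -340.4] [86.9 23.3] 76.2 | ell (array([ 489.2, -340.3]), array([ 26.9, 117.7])) px [416. 212.]
strip0.038 rect [ 492.6 -335. ] [83.7 22.4] 76.2 | ell (array([ 492.8, -334.8]), array([ 26. , 113.5])) px [416. 212.]
row [-0.0701, -0.0208, 0.2405, 0.0001, 0.0001, 0.0188] dist 0.1885270514439042 turn 3.385553079147445 q6 1.1749018735557342
row [-0.07, -0.0208, 0.3105, 0.0001, 0.0001, 0.0188] dist 0.23924431332827636 turn 3.385553079147445 q6 1.1749018735557342
```

View pics/s.png

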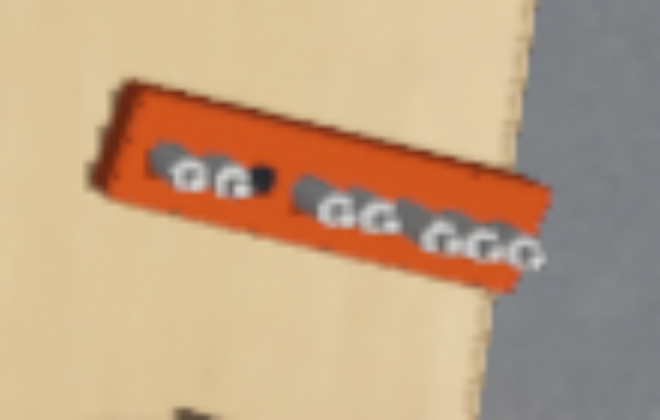

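The strip's base top shows as a 90 x 24 mm rectangle, centred at about (0.4855, -0.345) and tilted 76°. I'll grasp the battery first.

Emit:
play_rows:
  series: [-0.07,-0.0208,0.2405,0,0,0.0188,60,-0.07,-0.0208,0.2405,0,0,0.0188,60,-0.07,-0.0208,0.2405,0,0,0.0188,60,-0.07,-0.0208,0.2405,0,0,0.0188,60,-0.07,-0.0208,0.2405,0,0,0.0188,60,-0.07,-0.0208,0.2405,0,0,0.0188,60,-0.07,-0.0208,0.3,0,0,0.0188,60,-0.07,-0.0208,0.3,0,0,0.0188,60,-0.07,-0.0208,0.3105,0,0,0.0188,60,-0.07,-0.0208,0.3105,0,0,0.0188,60,-0.07,-0.0208,0.3105,0,0,0.0188,60,-0.07,-0.0208,0.3105,0,0,0.0188,25,-0.07,-0.0208,0.3105,0,0,0.0188,25,-0.07,-0.0208,0.3105,0,0,0.0188,25,-0.07,-0.0208,0.3105,0,0,0.0188,25,-0.07,-0.0208,0.3105,0,0,0.0188,25,-0.07,-0.0208,0.3105,0,0,0.0188,25,-0.07,-0.0208,0.3105,0,0,0.0188,25]
  force: 20

```text
clock: 3.05
ee_pos: [0.4684, -0.1748, 0.0684]
tcp_rot: [1.0, -0.029, 0.001, 0.0]
ft_force: [-1.6, 0.8, 6.2]
finger_gap: 0.0336
grip_force: 20.0
```

```bash
python3 - <<'E'
from h import *
go(.467,-.176,.14,86.5)
go(.5929,-.0398,.12,94.5)
go(.5929,-.0398,.0795,94.5)
E
```

```text
row [-0.0016, 0.0018, -0.0954, 0.0002, -0.0004, 0.0007] dist 0.07159645092823616 turn 0.14994337351601375 q6 1.2227629700603282
row [0.1553, -0.1894, -0.0687, 0.0002, -0.0004, -0.0437] dist 0.19074849613756095 turn 7.872081289788219 q6 1.2227629700603282
row [0.1552, -0.1894, -0.0147, 0.0002, -0.0004, -0.0437] dist 0.18397782501148635 turn 7.872081289788219 q6 1.2227629700603282
```

Emit:
play_rows:
  series: [0,0,-0.09,0,0,0,25,0,0,-0.09,0,0,0,25,0.1553,-0.1894,-0.085,0,0,-0.0437,25,0.1553,-0.1894,-0.085,0,0,-0.0437,25,0.1553,-0.1894,-0.085,0,0,-0.0437,25,0.1553,-0.1894,-0.085,0,0,-0.0437,25,0.1553,-0.1894,-0.085,0,0,-0.0437,25,0.1553,-0.1894,-0.0687,0,0,-0.0437,25,0.1553,-0.1894,-0.0687,0,0,-0.0437,25,0.1553,-0.1894,-0.0687,0,0,-0.0437,25,0.1553,-0.1894,-0.0687,0,0,-0.0437,25]

```text
clock: 3.97
ee_pos: [0.5906, -0.0405, 0.1181]
tcp_rot: [0.999, 0.039, -0.001, -0.0]
ft_force: [-0.4, -0.7, -0.6]
finger_gap: 0.0335
grip_force: 20.0
```

```bash
python3 - <<'E'
from h import *
go(.5929,-.0398,.0795,94.5)
d=cam("wrist");cv2.imwrite("pics/w2.png",d["img"][:,:,::-1])
E
```

```text
row [0.0032, -0.0007, 0.0514, -0.0001, 0.0009, -0.0004] dist 0.038658490604309266 turn 0.1804849691467736 q6 1.3834146935060456
```

View pics/w2.png

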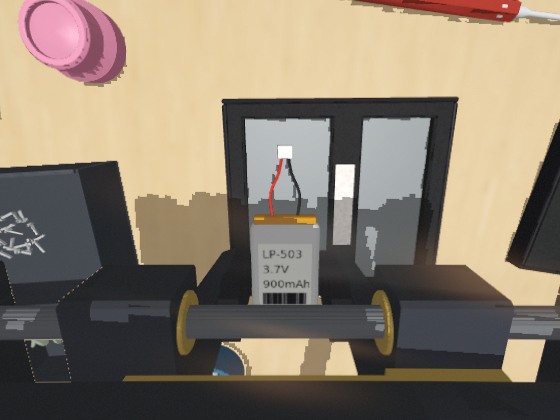

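The battery is held squarely over the wide cut-out (body at column 285, cut-out centre at about 287). I'll lower it and release.

Emit:
play_rows:
  series: [0.0032,-0.0007,0.04,0,0,0,25,0.0032,-0.0007,0.0514,0,0,0,25,0.0032,-0.0007,0.0514,0,0,0,25,0.0032,-0.0007,0.0514,0,0,0,25,0.0032,-0.0007,0.0514,0,0,0,25,0.0032,-0.0007,0.0514,0,0,0,46,0.0032,-0.0007,0.0514,0,0,0,46,0.0032,-0.0007,0.0514,0,0,0,46,0.0032,-0.0007,0.0514,0,0,0,46,0.0032,-0.0007,0,0,0,0,46,0.0032,-0.0007,-0.1,0,0,0,46,-0.08,-0.0007,-0.1,0,0,0,46,-0.08,-0.0007,-0.1,0,0,0,46,-0.08,-0.0007,-0.1,0,0,0,46,-0.08,-0.0007,-0.1,0,0,0,46,-0.08,-0.0007,-0.1,0,0,0,46]

```text
clock: 5.35
ee_pos: [0.5328, -0.0437, 0.1941]
tcp_rot: [0.999, 0.039, 0.0, 0.0]
ft_force: [-0.1, 0.2, 0.0]
finger_gap: 0.0459
grip_force: 0.0
```

```bash
python3 - <<'E'
from m import *
d=cam("wrist");cv2.imwrite("pics/w3.png",d["img"][:,:,::-1]);np.save("w3.npy",d,allow_pickle=True)
go(.4855,-.345,.15,-13.8)
go(.4855,-.345,.071,-13.8)
E
```

```text
row [-0.0944, 0.3956, 0.0581, -0.0001, 0.0, -0.3984] dist 0.3081436903573157 turn 71.70722597366985 q6 1.3639588182202913
row [-0.0944, 0.3956, 0.1635, -0.0001, 0.0, -0.3984] dist 0.3287621754855633 turn 71.70722597366985 q6 1.3639588182202913
```

View pics/w3.png

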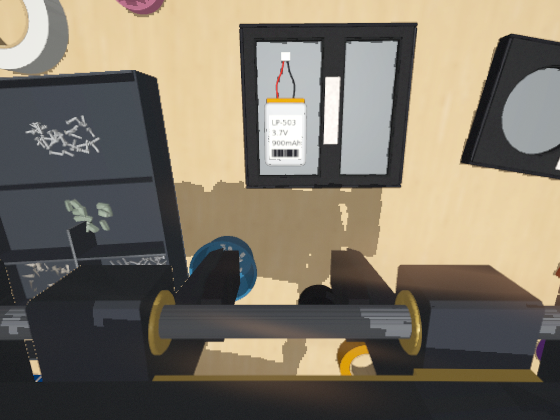

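The battery is seated at (285,130) inside the wide cut-out. Next is the strip.

Emit:
play_rows:
  series: [-0.0944,0.3956,0.058,0,0,-0.3984,50,-0.0944,0.3956,0.058,0,0,-0.3984,50,-0.0944,0.3956,0.058,0,0,-0.3984,50,-0.0944,0.3956,0.058,0,0,-0.3984,50,-0.0944,0.3956,0.058,0,0,-0.3984,50,-0.0944,0.3956,0.058,0,0,-0.3984,50,-0.0944,0.3956,0.058,0,0,-0.3984,50,-0.0944,0.3956,0.058,0,0,-0.3984,50,-0.0944,0.3956,0.058,0,0,-0.3984,50,-0.0944,0.3956,0.058,0,0,-0.3984,50,-0.0944,0.3956,0.058,0,0,-0.3984,50,-0.0944,0.3956,0.058,0,0,-0.3984,50,-0.0944,0.3956,0.058,0,0,-0.3984,50,-0.0944,0.3956,0.058,0,0,-0.3984,50,-0.0944,0.3956,0.058,0,0,-0.3984,50]

```text
clock: 6.65
ee_pos: [0.4854, -0.3448, 0.1501]
tcp_rot: [0.787, 0.617, -0.0, -0.0]
ft_force: [0.4, 0.8, -0.0]
finger_gap: 0.05
grip_force: 0.0
```

```bash
python3 - <<'E'
from m import *
go(.4855,-.345,.071,-13.8)
d=cam("wrist");cv2.imwrite("pics/w4.png",d["img"][:,:,::-1]);np.save("w4.npy",d,allow_pickle=True)
t=cam("top");np.save("t4.npy",t,allow_pickle=True)
E
```

```text
row [-0.0003, 0.0002, 0.1055, -0.0002, -0.0001, -0.0002] dist 0.07913131432505625 turn 0.05250854147990579 q6 -0.41790761967763107
```

View pics/w4.png

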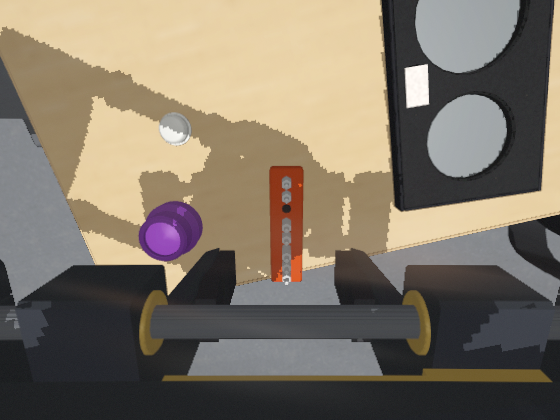

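The strip lies square between the fingers (columns 270–302, far end at row 167), and the purple decoy is clear of them. I'll check its length-wise centre and then grasp.

```bash
python3 - <<'E'
from h import *
d=np.load("w4.npy",allow_pickle=True).item()
P=pt(d,[(286,167),(286,281),(270,200),(302,200)],.014)[:,:2]; o=get_obs()
M=R.from_quat(o["tcp_rot"]).as_matrix()[:2,:2]
print(((P-o["ee_pos"][:2])@M*1000).round(1))
E
```

```text
[[ 41.8  -0.3]
 [-45.4  -0.2]
 [ 18.3 -11.7]
 [ 18.3  11.1]]
```

Emit:
play_rows:
  series: [-0.0024,0,0.05,0,0,0,50,-0.0024,0,0.09,0,0,0,50,-0.0024,0,0.1055,0,0,0,50,-0.0024,0,0.1055,0,0,0,50,-0.0024,0,0.1055,0,0,0,50,-0.0024,0,0.1055,0,0,0,50,-0.0024,0,0.1055,0,0,0,15,-0.0024,0,0.1055,0,0,0,15,-0.0024,0,0.1055,0,0,0,15,-0.0024,0,0.1055,0,0,0,15,-0.0024,0,0.1055,0,0,0,15,-0.0024,0,0.1055,0,0,0,15,-0.0024,0,0.1055,0,0,0,15,-0.0024,0,0.1055,0,0,0,15]
  force: 25

```text
clock: 7.92
ee_pos: [0.4852, -0.3472, 0.0723]
tcp_rot: [0.787, 0.617, 0.0, 0.001]
ft_force: [0.3, 0.7, 6.2]
finger_gap: 0.0235
grip_force: 25.0
```

```bash
python3 - <<'E'
from h import *
go(.49,-.34,.16,-13.8)
go(.6158,-.1012,.14,94.5)
E
```

```text
row [0.0108, 0.0041, -0.1169, 0.0003, 0.0001, -0.0] dist 0.08807632315919639 turn 0.06789683060571838 q6 -0.4219703444225746
row [0.36, 0.091, -0.0903, 0.0004, -0.0001, 0.3983] dist 0.28658793681718897 turn 71.69952223179335 q6 -0.4219703444225746
```

Emit:
play_rows:
  series: [0,0,-0.1,0,0,0,15,0,0,-0.1,0,0,0,15,0.36,0.091,-0.11,0,0,0.3983,15,0.36,0.091,-0.11,0,0,0.3983,15,0.36,0.091,-0.11,0,0,0.3983,15,0.36,0.091,-0.11,0,0,0.3983,15,0.36,0.091,-0.11,0,0,0.3983,15,0.36,0.091,-0.11,0,0,0.3983,15,0.36,0.091,-0.11,0,0,0.3983,15,0.36,0.091,-0.11,0,0,0.3983,15,0.36,0.091,-0.11,0,0,0.3983,15,0.36,0.091,-0.0903,0,0,0.3983,15,0.36,0.091,-0.0903,0,0,0.3983,15,0.36,0.091,-0.0903,0,0,0.3983,15,0.36,0.091,-0.0903,0,0,0.3983,15,0.36,0.091,-0.0903,0,0,0.3983,15,0.36,0.091,-0.0903,0,0,0.3983,15]

```text
clock: 9.33
ee_pos: [0.6156, -0.1011, 0.1395]
tcp_rot: [0.999, 0.04, 0.0, 0.0]
ft_force: [-0.4, -0.4, -0.7]
finger_gap: 0.0237
grip_force: 25.0
```

```bash
python3 - <<'E'
from h import *
go(.6158,-.1012,.0805,94.5)
d=cam("wrist");cv2.imwrite("pics/w5.png",d["img"][:,:,::-1])
E
```

```text
row [0.0003, 0.0002, 0.0786, 0.0, -0.0001, 0.0003] dist 0.05896442485939521 turn 0.05295786522780693 q6 1.2887511085930639
```

View pics/w5.png

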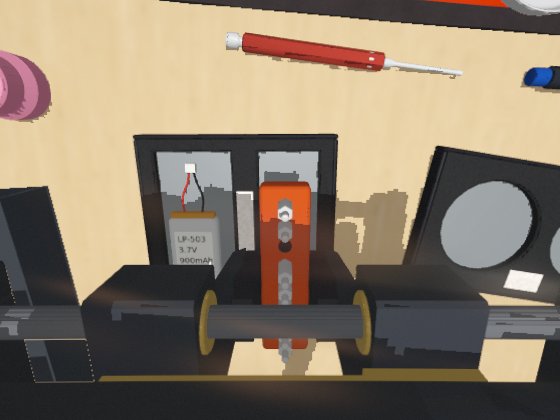

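The strip is centred over the narrow cut-out (column 285 against cut-out 259–318). I'll lower it and release.

Emit:
play_rows:
  series: [0,0,0.05,0,0,0,15,0,0,0.07,0,0,0,15,0,0,0.0786,0,0,0,15,0,0,0.0786,0,0,0,15,0,0,0.0786,0,0,0,15,0,0,0.0786,0,0,0,15,0,0,0.0786,0,0,0,36,0,0,0.0786,0,0,0,36,0,0,0.0786,0,0,0,36,0,0,0.0786,0,0,0,36,0,0,0.03,0,0,0,36,0,0,-0.1,0,0,0,36,-0.1,0,-0.15,0,0,0,36,-0.1,0,-0.15,0,0,0,36,-0.1,0,-0.15,0,0,0,36,-0.1,0,-0.15,0,0,0,36,-0.1,0,-0.15,0,0,0,36]

```text
clock: 10.8
ee_pos: [0.5413, -0.1071, 0.2545]
tcp_rot: [0.999, 0.039, 0.003, 0.001]
ft_force: [0.3, 1.3, -0.7]
finger_gap: 0.0359
grip_force: 0.0
```

```bash
python3 - <<'E'
from m import *
d=cam("wrist");cv2.imwrite("pics/w6.png",d["img"][:,:,::-1]);np.save("w6.npy",d,allow_pickle=True)
go(.5,-.03,.2,0)
E
```

```text
row [-0.0465, -0.1065, 0.0698, 0.0007, -0.0005, -0.4751] dist 0.10167682960836752 turn 85.51504592402063 q6 1.2521143414955032
```

View pics/w6.png

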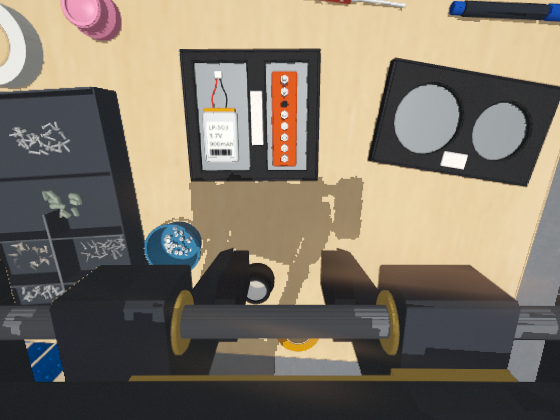

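The battery and strip are both down in the left tray. Next I'll take a closer look at the tub and loupe.

```bash
python3 - <<'E'
from m import *
go(.45,-.055,.2,0)
E
```

```text
row [-0.1156, -0.0785, 0.0696, 0.0007, -0.0005, -0.4751] dist 0.11709072312045017 turn 85.51504592402063 q6 1.2521143414955032
```

Emit:
play_rows:
  series: [-0.1156,-0.0785,0.0696,0.0007,0,-0.4751,88,-0.1156,-0.0785,0.0696,0.0007,0,-0.4751,88,-0.1156,-0.0785,0.0696,0.0007,0,-0.4751,88,-0.1156,-0.0785,0.0696,0.0007,0,-0.4751,88,-0.1156,-0.0785,0.0696,0.0007,0,-0.4751,88,-0.1156,-0.0785,0.0696,0.0007,0,-0.4751,88,-0.1156,-0.0785,0.0696,0.0007,0,-0.4751,88,-0.1156,-0.0785,0.0696,0.0007,0,-0.4751,88,-0.1156,-0.0785,0.0696,0.0007,0,-0.4751,88,-0.1156,-0.0785,0.0696,0.0007,0,-0.4751,88,-0.1156,-0.0785,0.0696,0.0007,0,-0.4751,88,-0.1156,-0.0785,0.0696,0.0007,0,-0.4751,88,-0.1156,-0.0785,0.0696,0.0007,0,-0.4751,88,-0.1156,-0.0785,0.0696,0.0007,0,-0.4751,88,-0.1156,-0.0785,0.0696,0.0007,0,-0.4751,88,-0.1156,-0.0785,0.0696,0.0007,0,-0.4751,88]

```text
clock: 12.18
ee_pos: [0.4495, -0.0548, 0.1988]
tcp_rot: [0.708, 0.707, -0.0, -0.002]
ft_force: [0.3, 0.4, -0.7]
finger_gap: 0.0878
grip_force: 0.0
```

```bash
python3 - <<'E'
from m import *
d=cam("wrist");cv2.imwrite("pics/w7.png",d["img"][:,:,::-1]);np.save("w7.npy",d,allow_pickle=True)
E
```

```text
(no output)
```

View pics/w7.png

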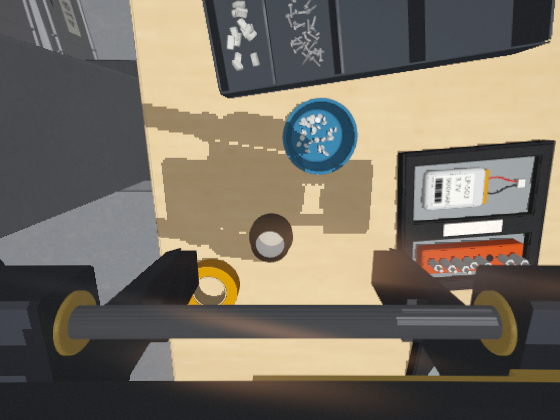

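```bash
python3 - <<'E'
from m import *
d=np.load("w7.npy",allow_pickle=True).item(); m=masks(d)
h=cv2.cvtColor(d["img"],cv2.COLOR_RGB2HSV).astype(int)
b=(h[...,0]>90)&(h[...,0]<120)&(h[...,1]>90); b[:, :200]=0; b[:,420:]=0
blob(d,b,(290,140),.031,"tub")
k=m["dark"].copy(); k[:,:235]=0;k[:,310:]=0;k[275:]=0;k[:200]=0
blob(d,k,(258,235),0.0,"loupe0"); blob(d,k,(258,235),0.01,"loupe1")
ys,xs=np.nonzero(k[205:270,240:305]);print(xs.min()+240,xs.max()+240,ys.min()+205,ys.max()+205)
P=pt(d,[(271,ys.min()+205),(xs.min()+240,235),(xs.max()+241,235)],0);print(P.round(4))
E
```

```text
tub rect [475.2   6.4] [56.2 56.4] 45.3 | ell (array([475.1,   6.3]), array([56.6, 57. ])) px [320. 136.]
loupe0 rect [ 422.8 -105.3] [ 3.6 11.8] 42.2 | ell (array([ 422.9, -105. ]), array([ 4.3, 11.9])) px [258. 255.]
loupe1 rect [ 423.7 -101. ] [ 3.4 11.4] 42.2 | ell (array([ 423.8, -100.7]), array([ 4.2, 11.5])) px [258. 255.]
254 281 214 259
[[ 0.4353 -0.0643  0.    ]
 [ 0.419  -0.0849  0.    ]
 [ 0.4454 -0.0849  0.    ]]
```

Tub at (0.4752, 0.0063); loupe foot at (0.4355, -0.084). I'll grasp the tub.

```bash
python3 - <<'E'
from m import *
go(.4752,.0063,.13,0)
go(.4752,.0063,.0765,0)
E
```

```text
row [0.0814, 0.0344, 0.092, -0.0008, -0.0005, -0.0003] dist 0.09568653446946854 turn 0.17537247835318348 q6 -0.17666012909018947
row [0.0813, 0.0346, 0.1634, -0.0008, -0.0005, -0.0003] dist 0.13928281101487971 turn 0.17537247835318348 q6 -0.17666012909018947
```

Emit:
play_rows:
  series: [0.0814,0.0344,0.092,-0.0008,0,0,88,0.0814,0.0344,0.092,-0.0008,0,0,88,0.0814,0.0344,0.092,-0.0008,0,0,88,0.0814,0.0344,0.092,-0.0008,0,0,88,0.0814,0.0344,0.13,-0.0008,0,0,88,0.0814,0.0344,0.15,-0.0008,0,0,88,0.0814,0.0344,0.1634,-0.0008,0,0,88,0.0814,0.0344,0.1634,-0.0008,0,0,88,0.0814,0.0344,0.1634,-0.0008,0,0,88,0.0814,0.0344,0.1634,-0.0008,0,0,50,0.0814,0.0344,0.1634,-0.0008,0,0,50,0.0814,0.0344,0.1634,-0.0008,0,0,50,0.0814,0.0344,0.1634,-0.0008,0,0,50,0.0814,0.0344,0.1634,-0.0008,0,0,50,0.0814,0.0344,0.1634,-0.0008,0,0,50,0.0814,0.0344,0.1634,-0.0008,0,0,50]
  force: 15

```text
clock: 13.57
ee_pos: [0.4756, 0.0063, 0.0776]
tcp_rot: [0.707, 0.707, 0.001, 0.0]
ft_force: [-1.9, 0.3, 4.1]
finger_gap: 0.0564
grip_force: 15.0
```

```bash
python3 - <<'E'
from m import *
go(.4752,.0063,.14,0)
go(.6253,-.2406,.14,-4.5)
E
```

```text
row [0.0001, -0.0004, -0.0832, 0.0006, -0.0004, 0.0002] dist 0.06242191835219134 turn 0.1348334119934158 q6 -0.041744623824768484
row [-0.3293, 0.1995, -0.0833, 0.0006, -0.0004, 0.0252] dist 0.29542671943554194 turn 4.535018503469684 q6 -0.041744623824768484
```

Emit:
play_rows:
  series: [0,0,-0.05,0,0,0,50,0,0,-0.1,0,0,0,50,0,0,-0.1,0,0,0,50,-0.3293,0.1995,-0.11,0,0,0.0252,50,-0.3293,0.1995,-0.11,0,0,0.0252,50,-0.3293,0.1995,-0.11,0,0,0.0252,50,-0.3293,0.1995,-0.11,0,0,0.0252,50,-0.3293,0.1995,-0.11,0,0,0.0252,50,-0.3293,0.1995,-0.11,0,0,0.0252,50,-0.3293,0.1995,-0.11,0,0,0.0252,50,-0.3293,0.1995,-0.11,0,0,0.0252,50,-0.3293,0.1995,-0.0833,0,0,0.0252,50,-0.3293,0.1995,-0.0833,0,0,0.0252,50,-0.3293,0.1995,-0.0833,0,0,0.0252,50,-0.3293,0.1995,-0.0833,0,0,0.0252,50]

```text
clock: 14.82
ee_pos: [0.6242, -0.2398, 0.1387]
tcp_rot: [0.734, 0.679, 0.001, -0.001]
ft_force: [0.2, -1.1, -0.9]
finger_gap: 0.056
grip_force: 15.0
```

```bash
python3 - <<'E'
from m import *
go(.6253,-.2406,.0845,-4.5)
d=cam("wrist");cv2.imwrite("pics/w8.png",d["img"][:,:,::-1]);np.save("w8.npy",d,allow_pickle=True)
E
```

```text
row [-0.001, 0.0016, 0.0723, -0.0002, -0.0007, 0.0001] dist 0.05425157471591614 turn 0.12534447570500812 q6 -0.32771537867222134
```

View pics/w8.png

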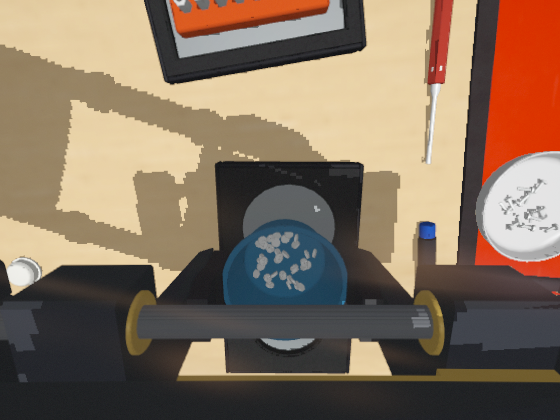

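```bash
python3 - <<'E'
from h import *
d=np.load("w8.npy",allow_pickle=True).item(); o=get_obs(); M=R.from_quat(o["tcp_rot"]).as_matrix()[:2,:2]
f=lambda uv,z:print(((pt(d,uv,z)[:,:2]-o["ee_pos"][:2])@M*1000).round(1))
f([(285,220),(223,280),(347,280)],.092)
f([(289,185),(243,225),(335,225)],.007)
f([(289,185),(243,225),(335,225)],.014)
E
```

```text
[[ 31.2  -1.3]
 [  2.9 -29.4]
 [  2.9  26.7]]
[[ 30.5   1.4]
 [  1.5 -31.3]
 [  1.5  34.3]]
[[ 31.8   1.3]
 [  3.8 -30.3]
 [  3.8  33.2]]
```

The tub is about 3 mm off the hole centre, well within the foot's 10 mm clearance. I'll correct that and place it.

Emit:
play_rows:
  series: [-0.0033,0.0027,0.04,0,0,0,50,-0.0033,0.0027,0.06,0,0,0,50,-0.0033,0.0027,0.071,0,0,0,50,-0.0033,0.0027,0.071,0,0,0,50,-0.0033,0.0027,0.071,0,0,0,50,-0.0033,0.0027,0.071,0,0,0,50,-0.0033,0.0027,0.071,0,0,0,70,-0.0033,0.0027,0.071,0,0,0,70,-0.0033,0.0027,0.071,0,0,0,70,-0.0033,0.0027,0.071,0,0,0,70,-0.0033,0.0027,0.071,0,0,0,70,-0.0033,0.0027,0.03,0,0,0,70,-0.0033,0.0027,-0.1,0,0,0,70,-0.0033,0.0027,-0.1,0,0,0,70,-0.0033,0.0027,-0.1,0,0,0,70,-0.0033,0.0027,-0.1,0,0,0,70]

```text
clock: 16.2
ee_pos: [0.6297, -0.2448, 0.2213]
tcp_rot: [0.734, 0.679, 0.003, 0.005]
ft_force: [1.7, 0.8, 0.8]
finger_gap: 0.0699
grip_force: 0.0
```

```bash
python3 - <<'E'
from m import *
d=cam("wrist");cv2.imwrite("pics/w9.png",d["img"][:,:,::-1]);np.save("w9.npy",d,allow_pickle=True)
go(.4355,-.084,.14,0)
go(.4355,-.084,.07,0)
E
```

```text
row [0.1926, -0.2736, 0.1017, 0.0022, 0.0003, -0.0251] dist 0.2623169957351083 turn 4.533315358207644 q6 -0.3302487944823854
row [0.1927, -0.2743, 0.1951, 0.0022, 0.0003, -0.0251] dist 0.290868093107824 turn 4.533315358207644 q6 -0.3302487944823854
```

View pics/w9.png

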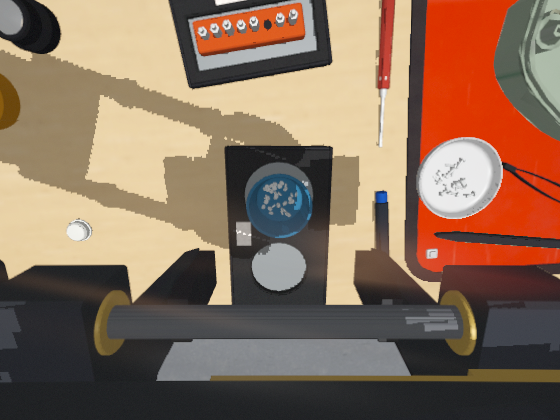

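The tub at (279,205) looks shifted toward −y in the hole, though some of that is parallax. I'll measure the rim and whether it's level.

```bash
python3 - <<'E'
from m import *
d=np.load("w9.npy",allow_pickle=True).item(); o=get_obs(); print(o["ee_pos"])
h=cv2.cvtColor(d["img"],cv2.COLOR_RGB2HSV).astype(int)
b=(h[...,0]>90)&(h[...,0]<120)&(h[...,1]>90); b[:150]=0;b[:,:225]=0;b[:,325:]=0
for z in(.038,.045): blob(d,b,(250,205),z,"tub%g"%z)
m=masks(d)
blob(d,m["pale"],(278,267),.007,"small")
blob(d,m["pale"],(278,267),.014,"small")
t=cam("top");np.save("t9.npy",t,allow_pickle=True)
cv2.imwrite("pics/t9.png",cv2.resize(t["img"][120:220,270:420],(750,500),interpolation=cv2.INTER_CUBIC)[:,:,::-1])
i=d["img"][140:300,215:345];cv2.imwrite("pics/w9c.png",cv2.resize(i,(487,600),interpolation=cv2.INTER_CUBIC)[:,:,::-1])
E
```

```text
[ 0.62818103 -0.24409097  0.21781458]
tub0.038 rect [ 626.  -243.5] [57.1 56.9] 40.1 | ell (array([ 626. , -243.5]), array([57.3, 57.6])) px [279. 206.]
tub0.045 rect [ 626.2 -241.7] [55.6 55.4] 40.1 | ell (array([ 626.2, -241.6]), array([55.8, 56.1])) px [279. 206.]
small rect [ 619.3 -315.7] [55.1 52.9] 31.9 | ell (array([ 619.4, -315.5]), array([53.2, 56. ])) px [278. 266.]
small rect [ 619.6 -312.3] [53.8 51.7] 31.9 | ell (array([ 619.7, -312.1]), array([52. , 54.7])) px [278. 266.]
```

View pics/w9c.png

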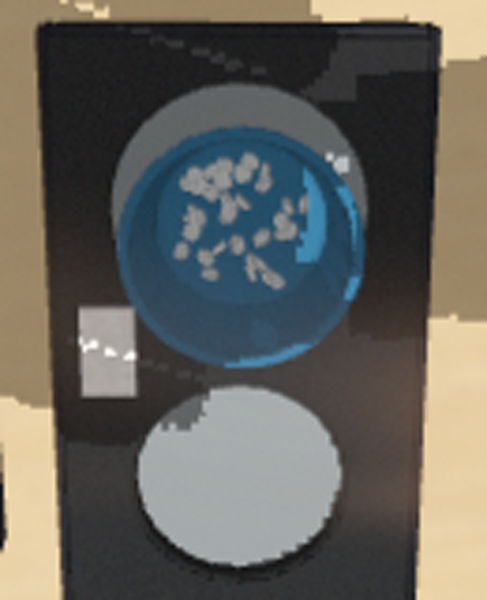

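The rim centre is (626.0, -243.5) mm at z = 38 mm with the full 57 mm diameter, so the tub is level and seated. For the loupe I'll close at yaw -35° so a finger stays clear of the tape roll.

```bash
python3 - <<'E'
from m import *
go(.4355,-.084,.16,-35)
E
```

```text
row [0.1919, -0.2712, 0.0728, 0.0007, -0.0005, 0.1694] dist 0.2550672588297889 turn 30.486473758923943 q6 -0.33029311898428904
```

Emit:
play_rows:
  series: [0.1919,-0.2712,0.0728,0.0007,0,0.1694,56,0.1919,-0.2712,0.0728,0.0007,0,0.1694,56,0.1919,-0.2712,0.0728,0.0007,0,0.1694,56,0.1919,-0.2712,0.0728,0.0007,0,0.1694,56,0.1919,-0.2712,0.0728,0.0007,0,0.1694,56,0.1919,-0.2712,0.0728,0.0007,0,0.1694,56,0.1919,-0.2712,0.0728,0.0007,0,0.1694,56,0.1919,-0.2712,0.0728,0.0007,0,0.1694,56,0.1919,-0.2712,0.0728,0.0007,0,0.1694,56,0.1919,-0.2712,0.0728,0.0007,0,0.1694,56,0.1919,-0.2712,0.0728,0.0007,0,0.1694,56,0.1919,-0.2712,0.0728,0.0007,0,0.1694,56]

```text
clock: 17.3
ee_pos: [0.4367, -0.0847, 0.1602]
tcp_rot: [0.887, 0.461, 0.001, -0.001]
ft_force: [0.1, -1.2, -0.2]
finger_gap: 0.0564
grip_force: 0.0
```

```bash
python3 - <<'E'
from m import *
d=cam("wrist");cv2.imwrite("pics/w10.png",d["img"][:,:,::-1]);np.save("w10.npy",d,allow_pickle=True)
go(.4355,-.084,.073,-35)
E
```

```text
row [-0.0003, -0.0015, 0.1163, -0.0003, -0.0005, -0.0003] dist 0.08719736305075712 turn 0.11350829523183527 q6 0.3619421806841562
```

View pics/w10.png

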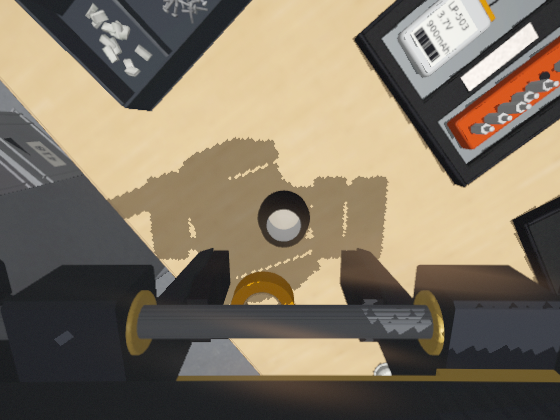

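The loupe is centred between the fingers at column 284, and the tape roll lies clear behind. That makes 15 pictures, one past the allowed 14, so from here I'll work from numbers only.

Emit:
play_rows:
  series: [0,-0.0015,0.05,0,0,0,56,0,-0.0015,0.09,0,0,0,56,0,-0.0015,0.11,0,0,0,56,0,-0.0015,0.1163,0,0,0,56,0,-0.0015,0.1163,0,0,0,56,0,-0.0015,0.1163,0,0,0,56,0,-0.0015,0.1163,0,0,0,25,0,-0.0015,0.1163,0,0,0,25,0,-0.0015,0.1163,0,0,0,25,0,-0.0015,0.1163,0,0,0,25,0,-0.0015,0.1163,0,0,0,25,0,-0.0015,0.1163,0,0,0,25,0,-0.0015,0.1163,0,0,0,25]
  force: 20

```text
clock: 18.43
ee_pos: [0.4354, -0.0833, 0.0738]
tcp_rot: [0.887, 0.462, 0.001, -0.0]
ft_force: [-0.4, -1.0, 6.5]
finger_gap: 0.0374
grip_force: 20.0
```

```bash
python3 - <<'E'
from m import *
go(.6194,-.3145,.15,-4.5)
E
```

```text
row [-0.1116, 0.3778, -0.1017, 0.0004, -0.0006, -0.1694] dist 0.3051132099020414 turn 30.500882371474482 q6 0.3626788629373992
```

Emit:
play_rows:
  series: [0,0,-0.05,0,0,0,25,0,0,-0.1,0,0,0,25,0,0,-0.1,0,0,0,25,-0.1116,0.3778,-0.1017,0,0,-0.1694,25,-0.1116,0.3778,-0.1017,0,0,-0.1694,25,-0.1116,0.3778,-0.1017,0,0,-0.1694,25,-0.1116,0.3778,-0.1017,0,0,-0.1694,25,-0.1116,0.3778,-0.1017,0,0,-0.1694,25,-0.1116,0.3778,-0.1017,0,0,-0.1694,25,-0.1116,0.3778,-0.1017,0,0,-0.1694,25,-0.1116,0.3778,-0.1017,0,0,-0.1694,25,-0.1116,0.3778,-0.1017,0,0,-0.1694,25,-0.1116,0.3778,-0.1017,0,0,-0.1694,25,-0.1116,0.3778,-0.1017,0,0,-0.1694,25,-0.1116,0.3778,-0.1017,0,0,-0.1694,25,-0.1116,0.3778,-0.1017,0,0,-0.1694,25]

```text
clock: 19.77
ee_pos: [0.6176, -0.313, 0.1483]
tcp_rot: [0.734, 0.679, 0.0, -0.001]
ft_force: [-0.2, -0.9, 0.9]
finger_gap: 0.0377
grip_force: 20.0
```

```bash
python3 - <<'E'
from m import *
go(.6194,-.3145,.081,-4.5)
E
```

```text
row [-0.0021, 0.0026, 0.0897, -0.0005, -0.0007, 0.0003] dist 0.06733853724666458 turn 0.16626000509548505 q6 -0.42863908439601656
```

Emit:
play_rows:
  series: [-0.0021,0.0026,0.05,0,0,0,25,-0.0021,0.0026,0.075,0,0,0,25,-0.0021,0.0026,0.0885,0,0,0,25,-0.0021,0.0026,0.0885,0,0,0,25,-0.0021,0.0026,0.0885,0,0,0,25,-0.0021,0.0026,0.0885,0,0,0,25,-0.0021,0.0026,0.0885,0,0,0,56,-0.0021,0.0026,0.0885,0,0,0,56,-0.0021,0.0026,0.0885,0,0,0,56,-0.0021,0.0026,0.0885,0,0,0,56,-0.0021,0.0026,0.0885,0,0,0,56,-0.0021,0.0026,0.03,0,0,0,56,-0.0021,0.0026,-0.06,0,0,0,56,-0.0021,0.0026,-0.06,0,0,0,56,-0.0021,0.0026,-0.06,0,0,0,56]

```text
clock: 21.02
ee_pos: [0.6241, -0.3183, 0.2022]
tcp_rot: [0.734, 0.679, 0.003, 0.005]
ft_force: [0.1, 0.2, 0.6]
finger_gap: 0.0557
grip_force: 0.0
```

```bash
python3 - <<'E'
from m import *
d=cam("wrist");np.save("w11.npy",d,allow_pickle=True)
h=cv2.cvtColor(d["img"],cv2.COLOR_RGB2HSV).astype(int); m=masks(d)
b=(h[...,0]>90)&(h[...,0]<120)&(h[...,1]>90)
c=px(d,[.626,-.2435,.038])[0]; s=px(d,[.6194,-.3145,.007])[0]; s2=px(d,[.6194,-.3145,.039])[0]; print(c,s,s2)
blob(d,b,c,.038,"tub")
for r in range(int(s[1])-40,int(s2[1])+30,6): print(r,[int(v) for v in h[r,int(s[0])-42:int(s[0])+46:6,2]])
go(.4258,-.260,.15,0)
E
```

```text
[278.10891379 117.23602323] [277.7845195 200.186533 ] [277.39157017 209.61641956]
tub rect [ 626.3 -243.6] [57.  57.7] 85.4 | ell (array([ 626. , -243.9]), array([57.4, 58. ])) px [278. 116.]
160 [172, 173, 33, 31, 31, 31, 29, 32, 34, 30, 31, 31, 30, 50, 51]
166 [174, 173, 37, 31, 33, 28, 28, 33, 30, 49, 31, 31, 32, 32, 31]
172 [163, 166, 45, 34, 31, 40, 101, 99, 101, 48, 31, 32, 32, 32, 33]
178 [30, 29, 32, 34, 100, 100, 101, 95, 100, 100, 101, 28, 33, 33, 32]
184 [33, 34, 31, 100, 100, 26, 25, 23, 25, 27, 101, 125, 34, 32, 31]
190 [32, 36, 32, 99, 64, 23, 25, 24, 25, 21, 23, 101, 54, 31, 32]
196 [37, 36, 61, 99, 25, 28, 131, 189, 188, 23, 24, 96, 99, 34, 33]
202 [41, 42, 62, 99, 30, 150, 186, 193, 192, 187, 27, 59, 99, 33, 33]
208 [42, 42, 40, 98, 33, 152, 186, 192, 189, 183, 32, 175, 80, 38, 37]
214 [50, 49, 46, 99, 46, 145, 155, 164, 156, 154, 39, 172, 41, 43, 42]
220 [54, 54, 51, 51, 100, 46, 145, 151, 152, 48, 96, 54, 51, 53, 52]
226 [55, 56, 56, 58, 55, 97, 57, 56, 55, 102, 61, 60, 63, 63, 63]
232 [55, 56, 57, 58, 58, 60, 65, 65, 71, 79, 80, 81, 74, 72, 73]
238 [52, 55, 57, 59, 60, 62, 72, 78, 81, 81, 82, 86, 86, 87, 89]
row [0.056, -0.2685, 0.063, 0.0025, 0.0008, -0.0251] dist 0.2110411886014526 turn 4.537194837427742 q6 -0.4295512575358301
```

The tub is unchanged, and the loupe is ringed by visible pale floor, so both are seated. Next is the cap.

Emit:
play_rows:
  series: [0.056,-0.2685,0.063,0.0025,0.0008,-0.0251,60,0.056,-0.2685,0.063,0.0025,0.0008,-0.0251,60,0.056,-0.2685,0.063,0.0025,0.0008,-0.0251,60,0.056,-0.2685,0.063,0.0025,0.0008,-0.0251,60,0.056,-0.2685,0.063,0.0025,0.0008,-0.0251,60,0.056,-0.2685,0.063,0.0025,0.0008,-0.0251,60,0.056,-0.2685,0.063,0.0025,0.0008,-0.0251,60,0.056,-0.2685,0.063,0.0025,0.0008,-0.0251,60,0.056,-0.2685,0.063,0.0025,0.0008,-0.0251,60,0.056,-0.2685,0.063,0.0025,0.0008,-0.0251,60]

```text
clock: 21.9
ee_pos: [0.4249, -0.2594, 0.1472]
tcp_rot: [0.707, 0.707, -0.001, -0.003]
ft_force: [0.4, 0.6, -0.3]
finger_gap: 0.06
grip_force: 0.0
```

```bash
python3 - <<'E'
from m import *
d=cam("wrist"); print(get_obs()["ee_pos"]); m=masks(d); c=px(d,[.4258,-.26,.005])[0]; print(c)
k=m["white"].copy(); k[:int(c[1])-40]=0;k[int(c[1])+40:]=0;k[:,:int(c[0])-40]=0;k[:,int(c[0])+40:]=0
blob(d,k,c,.003,"cap"); blob(d,k,c,.009,"cap")
go(.4258,-.260,.0663,0)
E
```

```text
[ 0.42471683 -0.25928837  0.14710505]
[288.30589663 223.62213508]
cap rect [ 424.8 -260.3] [21.2 22.1] 0.2 | ell (array([ 424.9, -260.3]), array([22.2, 22.4])) px [287. 223.]
cap rect [ 424.8 -258.4] [20.6 21.5] 0.2 | ell (array([ 424.9, -258.4]), array([21.6, 21.8])) px [287. 223.]
row [-0.0013, 0.0022, 0.1077, -0.0021, -0.0011, 0.0002] dist 0.08081544188417492 turn 0.4348926427746603 q6 -0.5976464128774281
```

Cap confirmed at (0.425, -0.260). Grasping it.

Emit:
play_rows:
  series: [-0.001,0.0008,0.05,-0.002,-0.001,0,45,-0.001,0.0008,0.085,-0.002,-0.001,0,45,-0.001,0.0008,0.1,-0.002,-0.001,0,45,-0.001,0.0008,0.1077,-0.002,-0.001,0,45,-0.001,0.0008,0.1077,-0.002,-0.001,0,45,-0.001,0.0008,0.1077,-0.002,-0.001,0,45,-0.001,0.0008,0.1077,-0.002,-0.001,0,10,-0.001,0.0008,0.1077,-0.002,-0.001,0,10,-0.001,0.0008,0.1077,-0.002,-0.001,0,10,-0.001,0.0008,0.1077,-0.002,-0.001,0,10,-0.001,0.0008,0.1077,-0.002,-0.001,0,10,-0.001,0.0008,0.1077,-0.002,-0.001,0,10,-0.001,0.0008,0.1077,-0.002,-0.001,0,10,-0.001,0.0008,0.1077,-0.002,-0.001,0,10]
  force: 10

```text
clock: 23.12
ee_pos: [0.4229, -0.2588, 0.0657]
tcp_rot: [0.707, 0.707, -0.0, -0.001]
ft_force: [0.8, -0.4, 2.7]
finger_gap: 0.0175
grip_force: 10.1
```

```bash
python3 - <<'E'
from m import *
go(.626,-.2437,.15,-4.5)
E
```

```text
row [0.0203, 0.2706, -0.1129, -0.0006, -0.0004, 0.025] dist 0.22043305279950814 turn 4.506177716390113 q6 -0.5996656306526921
```

Emit:
play_rows:
  series: [0,0,-0.05,0,0,0,10,0,0,-0.1129,0,0,0,10,0,0,-0.1129,0,0,0,10,0.0203,0.2706,-0.1129,0,0,0.025,10,0.0203,0.2706,-0.1129,0,0,0.025,10,0.0203,0.2706,-0.1129,0,0,0.025,10,0.0203,0.2706,-0.1129,0,0,0.025,10,0.0203,0.2706,-0.1129,0,0,0.025,10,0.0203,0.2706,-0.1129,0,0,0.025,10,0.0203,0.2706,-0.1129,0,0,0.025,10,0.0203,0.2706,-0.1129,0,0,0.025,10,0.0203,0.2706,-0.1129,0,0,0.025,10]

```text
clock: 24.12
ee_pos: [0.624, -0.2435, 0.1488]
tcp_rot: [0.734, 0.679, -0.001, -0.002]
ft_force: [0.3, 0.1, -0.3]
finger_gap: 0.0178
grip_force: 9.9
```

```bash
python3 - <<'E'
from m import *
go(.626,-.2437,.1065,-4.5)
E
```

```text
row [-0.0002, 0.0029, 0.0564, -0.0015, -0.0007, -0.0001] dist 0.04236051520284402 turn 0.30242508027811005 q6 -0.3306919814980428
```

Emit:
play_rows:
  series: [0,0.0029,0.03,-0.0015,0,0,10,0,0.0029,0.05,-0.0015,0,0,10,0,0.0029,0.0564,-0.0015,0,0,10,0,0.0029,0.0564,-0.0015,0,0,10,0,0.0029,0.0564,-0.0015,0,0,10,0,0.0029,0.0564,-0.0015,0,0,10,0,0.0029,0.0564,-0.0015,0,0,34,0,0.0029,0.0564,-0.0015,0,0,34,0,0.0029,0.0564,-0.0015,0,0,34,0,0.0029,0.0564,-0.0015,0,0,34,0,0.0029,0.0564,-0.0015,0,0,34,0,0.0029,0,0,0,0,34,0.06,0.0029,-0.15,0,0,0,70,0.06,0.0029,-0.15,0,0,0,70,0.06,0.0029,-0.15,0,0,0,70,0.06,0.0029,-0.15,0,0,0,70,0.06,0.0029,-0.15,0,0,0,70,0.06,0.0029,-0.15,0,0,0,70,0.06,0.0029,-0.15,0,0,0,70]

```text
clock: 25.7
ee_pos: [0.6307, -0.199, 0.26]
tcp_rot: [0.734, 0.679, -0.001, -0.003]
ft_force: [-0.1, -0.5, -0.4]
finger_gap: 0.0695
grip_force: 0.0
```

```bash
python3 - <<'E'
from m import *
d=cam("wrist"); m=masks(d); h=cv2.cvtColor(d["img"],cv2.COLOR_RGB2HSV).astype(int)
b=(h[...,0]>90)&(h[...,0]<120)&(h[...,1]>90); c=px(d,[.626,-.2435,.038])[0]
blob(d,b,c+[-22,0],.038,"tub")
w=((h[...,1]<60)&(h[...,2]>110)).astype(np.uint8)
f=px(d,[.626,-.2435,.012])[0]; print(c,f)
o=cv2.morphologyEx(w,cv2.MORPH_OPEN,cv2.getStructuringElement(cv2.MORPH_ELLIPSE,(9,9))); 
n,l,s,ct=cv2.connectedComponentsWithStats(o)
for i in range(1,n):
    if np.hypot(*(ct[i]-f))<90: print(s[i],ct[i].round(1),pt(d,[ct[i]],.014).round(4))
x,y=f.astype(int)
for r in range(y-33,y+33,5): print(r,[(int(h[r,k,1]),int(h[r,k,2])) for k in range(x-35,x+36,6)])
E
```

```text
tub rect [ 627.8 -243.6] [58.8 53. ] 68.7 | ell (array([ 626.2, -243.3]), array([55.7, 59.3])) px [286. 237.]
[285.86338444 240.82748895] [285.92836832 232.47197139]
[273 223  25  21 375] [284.7 233.3] [[ 0.6246 -0.2436  0.014 ]]
[249 251  13  21 249] [255. 261.] [[ 0.5886 -0.2741  0.014 ]]
[275 293  21  12 203] [285. 299.] [[ 0.6186 -0.3246  0.014 ]]
199 [(39, 39), (27, 38), (40, 38), (15, 35), (27, 38), (8, 34), (22, 35), (22, 35), (10, 53), (5, 55), (14, 36), (39, 39)]
204 [(46, 44), (30, 42), (32, 40), (19, 41), (3, 85), (8, 99), (10, 100), (8, 98), (4, 64), (20, 38), (13, 39), (21, 37)]
209 [(59, 52), (52, 49), (38, 47), (5, 99), (5, 101), (5, 100), (8, 101), (8, 100), (5, 99), (10, 100), (32, 40), (31, 41)]
214 [(64, 60), (51, 55), (3, 100), (5, 102), (13, 99), (110, 90), (116, 97), (112, 89), (10, 134), (10, 177), (3, 81), (37, 48)]
219 [(71, 65), (57, 63), (2, 103), (13, 102), (95, 107), (37, 117), (4, 173), (77, 149), (143, 169), (16, 111), (8, 181), (30, 68)]
224 [(71, 72), (45, 74), (5, 105), (102, 112), (2, 137), (4, 138), (6, 164), (5, 211), (139, 173), (103, 111), (7, 1
[... 393 characters left out ...]
98), (48, 91)]
244 [(67, 65), (54, 66), (71, 90), (91, 104), (133, 174), (10, 187), (128, 171), (2, 165), (125, 171), (61, 100), (37, 96), (48, 91)]
249 [(40, 70), (29, 70), (96, 96), (103, 106), (99, 108), (132, 153), (132, 164), (127, 147), (79, 103), (66, 101), (113, 158), (49, 89)]
254 [(8, 255), (7, 255), (54, 122), (117, 105), (112, 105), (106, 106), (104, 105), (102, 103), (90, 102), (68, 94), (43, 96), (46, 84)]
259 [(11, 253), (11, 252), (19, 92), (147, 170), (124, 105), (124, 101), (116, 103), (110, 102), (101, 101), (133, 163), (36, 77), (47, 81)]
264 [(10, 252), (11, 254), (21, 97), (25, 70), (116, 132), (133, 144), (117, 113), (138, 153), (93, 124), (28, 72), (26, 77), (39, 78)]
```

The cap is in the tub (a white ~20 mm blob at (0.6246, -0.2436)), and the tub hasn't moved. Handing in.

```bash
python3 -c "
from station import *
print(job_done())"
```

```text
the job is handed in; nothing more can be done
None
```

Both kits are made up in the order asked and handed in at about 26 s on the robot's clock; the pictures and measurements showed every part seated and the cap in the tub, but I viewed 15 pictures, one over the limit of 14.

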